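Wind the hall music box and click its lid shut

TASK

Get the music box on the hall console wound and shut: its lid cannot close while the steel bottle opener lies across its tray, so lay the opener flat in the middle of the blue evil-eye plate, setting it down gently, and wind the brass butterfly key clockwise in partial turns all the way to its stop. Swing the lid over and press its front edge down until it clicks fully home, flush with the rim. Leave the other things on the console where they are.

Things in the scene. Friction and masses are not known exactly. Their poses are not given: they have to be found in the camera images.
- music_box: Wooden music box fixed to the console, 110 (its x) x 200 (y) x 60 mm high. Origin: centre of underside; x to the hinge side (away from the robot), y left, z up. Left part (y 6 to 100 mm): open tray, inside 98 x 84 mm, walls 6 mm, rim 60 mm up, centre y = 53, with the hinged lid; a spring catch inside its front wall. Right part: solid housing 60 mm high, winding key on top at x = 0, y = -50 mm.
- lid (a joint): Lid angle (rad): 0 = shut, underside on the rim; grows opening. Starts leaning back at 2.2 to 2.5. Wooden board 110 mm (hinge to front edge) x 94 x 8 thick. Stiff hinge: stays where left, 1 to 2 N at the edge moves it. Over the last 0.15 rad a spring catch holds it ajar: about 8 to 13 N down near the front edge snaps it past (at 0.08 rad) and it then stays shut; unpressed it stays ajar.
- lid_hinge (a point): Point on the lid's hinge axis, midway along it: in the music box's frame at x = 55, y = 53, z = 60 mm. The axis runs along the box's y. This point turns with the lid: its x axis points from the lid's front edge to the hinge, its z axis is the normal of the lid's outer face.
- lid_press (a point): Point on the lid's outer (upper, when shut) face, 15 mm from its front edge and midway along it, 95 mm from the hinge axis and 8 mm off the underside: the place to press. Same axes as lid_hinge.
- winder (a joint): Turn of the winding key (rad), growing clockwise seen from above, from 0 to the stop at 2.5. It starts between 0 and 0.4. Sprung, but it holds where it is let go (ratchet-like); it takes about 0.1 to 0.15 N m to turn.
- winder_grip (a point): Centre of the key's butterfly, on the vertical turning axis, 25 mm above the housing's top (85 mm above the console). An upright brass plate 40 mm wide (this point's x), 8 mm thick (its y), 22 mm high (14 to 36 mm above the housing), on a thin stem. It turns with the key; at joint 0 its axes are those of the music box.
- opener: Flat steel bottle opener, 120 mm long (its x), 6 mm thick, about 90 g; handle 24 mm wide from x = -60 to +24 mm, head (x = 18 to 60 mm, square opening) 38 mm wide. Origin: middle of its length, underside; z up. Starts lying level across the tray on the left wall's rim and the housing's edge, underside 60 mm above the console, roughly along the box's y.
- plate: Loose round blue ceramic plate with an evil-eye pattern, 160 mm across, 14 mm high, 0.45 kg; flat inner floor 5 mm up and about 100 mm across, then a sloping rim. Origin: centre of its underside. It stands to the left or to the right of the music box.
- paperweight: Green glass paperweight, round, 64 mm across, 46 mm high; origin at the centre of its underside. Bystander.
- key_fob: Black plastic key fob, 70 x 34 x 13 mm, lying flat; origin under the centre of its plastic part. Bystander.
- cream_jar: Amber jar with a white cap, 58 mm across, 58 mm high; origin at the centre of its underside. Bystander.
- planter: Terracotta pot with a succulent, 112 mm across, about 130 mm high with its leaves; origin at the centre of its underside. Bystander; it stands on the side of the music box away from the plate.
- candle: White ceramic tea-light holder, round, 60 mm across, 40 mm high; origin at the centre of its underside. Bystander.

How it is judged:
At the end, for the whole second after the job is handed in: The opener lies at rest and flat (within 0.3 rad) on the level plate, its middle within 45 mm of the plate's centre; the key is wound to more than 2.3 rad (stop at 2.5); the lid is latched, within 0.03 rad of fully shut (horizontal distance between opener and plate below 0.045 m and z of opener in the frame of plate below 0.03 m and contact force between opener and plate above 0.1 N and (angle between opener's own z axis and vertical below 0.3 rad or angle between opener's own z axis and vertical above 2.84 rad) and angle between plate's own z axis and vertical below 0.1 rad and linear speed of opener below 0.02 m/s and value of joint winder above 2.3 rad and value of joint lid below 0.03 rad); the robot touches nothing.
It fails at once if a bystander (paperweight, key fob, cream jar, planter or candle holder) is moved by more than 30 mm (distance of any of paperweight, key_fob, cream_jar, planter, candle from where it was at the start of the episode above 0.03 m).
It fails at once if the opener is dropped or slammed onto the ceramic plate (faster than 0.45 m/s within 30 mm of it) (linear speed of opener above 0.45 m/s and horizontal distance between opener and plate below 0.09 m and z of opener in the frame of plate below 0.03 m).
It also fails if it takes over 72 s, if anything falls off the work surface, if the arm or the gripper's body presses on something with over 40 N, if the wrist force passes 120 N, or if a joint passes its speed limit or range.

ROBOT

A 7-joint arm with a two-finger parallel gripper is mounted at the origin on the work surface. World frame = base frame: x ahead of the robot, y to its left, z up, the work surface at z = 0. Lengths are in m, angles in rad, forces in N, time in s.
With the tool pointing down it reaches from about 0.425 to 0.925 m from the base axis. Payload 6.8 kg.
Tool frame: the origin (TCP) lies midway between the tips of the shut fingers; the grasp point (between the pads) lies 19 mm behind it; z points along the fingers, y is the line along which they close (so a half turn about z gives the same grasp; the last joint's range is limited). The gripper opens to 88 mm and grips with 3 to 60 N. Pads are 20 mm wide; open, the fingers measure 115 mm over their backs; the gripper's body (75 mm by 178 mm) begins 61 mm behind the grasp point.
Start: joints at [-1.333, 0.477, 0.022, 1.555, -0.011, 1.109, -0.083], TCP at [0.229, 0.635, 0.192] pointing down, gripper open.
Joint ranges: [-2.96, 2.96], [-0.34, 2.1], [-1.41, 1.46], [0.24, 2.44], [-1.37, 4.51], [0.17, 1.92], [-2.96, 2.96]. Speed limits (rad/s): [2.39, 2.39, 3.14, 3.14, 3.14, 3.14, 3.14].

INTERFACE

Orientations are given as a 3x3 rotation matrix whose columns are the frame's x, y, z axes.
In Python, from bench import ctrl, eyes, nets gives the robot as it stands.
- The arm moves only by the tool drive_tool, never from a script. Its argument "plan" is a list of rows, each a list of 7 numbers: the shift along the tool's x, y, z in mm, then the turn, a rotation vector about the tool's x, y, z in degrees, then the opening, from 0 (shut) to 1 (fully open). In form: [[dx, dy, dz, ax, ay, az, grip], ...]. A call has 1 to 12 rows; each row shifts and turns the commanded pose from where the row before left it, along the tool's axes as they then stand; what a row does not reach is not made up. A row lasts 1/8 s, in which the tool goes at most 62.5 mm and 10.7 degrees, less where a joint would pass 70% of its speed; a pose out of reach is approached as far as the arm can. A call is refused whole if a number of a shift passes 62.5 or a number of a turn 10.7, either way. A call with a gripper value outside its range is refused whole. The fingers move at their own pace and stop on an object; "squeeze" is the grip in N (left out, the last holds). Time passes only in rows, so rows that do not move let the fingers close. It gives the time, the measured TCP pose, the force, the opening and the grip force at its end, in the units of the state.
- ctrl.sense(): the state, without advancing time (a new reading comes with each control period).
- eyes.get_image(name): name is "side" or "top"; returns (picture, depth): 480x640x3 uint8, red, green, blue; 480x640 float32, m along the optical axis (not along the pixel's ray), 0 where there is no reading.
- eyes.camera_model(name): a dict with "fx", "fy", "cx", "cy" (pixels), "R" (3x3) and "t" (3): a world point X has camera coordinates R X + t. Camera axes: x right, y down, z forward; pixel columns grow to the right and rows downward; lengths in m; the calibration is good to about 2 mm. A picture is of the moment at which its call begins. camera_model takes no time and is no camera call.
- ctrl.hand_in(): hands the job in; it is judged then, once.
Trained networks look in the newest picture that a camera, given by its name, has taken for a name from the list of things; names that differ only in an ending like _2 or _b are one class to them, and where a whole thing is asked for, a point or a joint stands for the part that bears it (a point fixed in the world has none). Each returns a list of dicts, best first, with "confidence" (0 to 1); they miss things now and then, are a little off and sometimes report something else, mostly with a low value. They report only what shows in the picture. A call takes as long as a camera call.
- nets.boxes_of(camera, name): "extent" ([left, top, width, height] in pixels, round what is visible of it).
The state is a dict: "t": time; "qpos": joint angles; "joint_velocities": joint speeds; "joint_efforts": joint torques, N m; "ee_pos": TCP position; "ee_rot": TCP orientation; "ft_force": force on the tool from outside, world axes, zero at the start; "torque": the same for the moment, N m; "finger_gap": finger opening in m; "grip_force": force on a finger pad.
Only numpy, scipy, OpenCV 4.12 (cv2) and the standard library are available. Lean on these libraries where they do the work, as an engineer would, in place of code of your own. Each camera call takes 0.05 s, during which the arm holds its last target. There are 200 camera calls.

## Working session

There is one attempt and no reset: what is moved stays moved. The work goes in short steps, Python scripts to look and compute and a tool call to move; the robot and the scene stay as the last step left them, time stands still between calls to the robot, and variables do not carry over. Pictures are saved under pics/ and viewed, at most 10 in all, crops included, and the job is handed in when it is done.

Besides the shell and the picture viewer there is one more tool, called after "Emit:" by a JSON object that holds its "api" and its "payload". drive_tool: Moves the arm, as the interface text tells. Its arguments: {"type":"object","properties":{"plan":{"type":"array"},"squeeze":{"type":"number"}},"required":["plan"]}

```bash
mkdir -p pics
cat > h.py <<'E'
import numpy as np, cv2
from bench import ctrl, eyes, nets
def cloud(name):
    im,d=eyes.get_image(name); m=eyes.camera_model(name)
    v,u=np.mgrid[0:480,0:640]
    P=np.stack([(u-m['cx'])/m['fx']*d,(v-m['cy'])/m['fy']*d,d],-1)
    W=(P-np.array(m['t']))@np.array(m['R'])
    W[d==0]=np.nan
    return im,W
def save(im,fn): cv2.imwrite('pics/'+fn,cv2.cvtColor(im,cv2.COLOR_RGB2BGR))
E
python3 - <<'E'
from h import *
np.set_printoptions(precision=3,suppress=True)
s=ctrl.sense();print(s['t'],s['ee_pos'],s['ee_rot'])
ims=[]
for c in('side','top'):
    im,W=cloud(c);ims.append(im);np.save(c+'.npy',W);np.save(c+'im.npy',im)
    for n in['music_box','lid','winder','opener','plate','paperweight','key_fob','cream_jar','planter','candle']:
        r=nets.boxes_of(c,n)
        for b in r[:1]:
            l,t,w,h=map(int,b['extent']);print(c,n,round(b['confidence'],2),(l,t,w,h),W[min(479,t+h//2),min(639,l+w//2)])
save(ims[0],'s0.png');save(ims[1],'t0.png')
E
```

```text
0.0 [0.229 0.634 0.191] [[-0.941  0.339 -0.   ]
 [ 0.339  0.941 -0.002]
 [-0.    -0.002 -1.   ]]
side music_box 0.72 (255, 191, 131, 102) [ 0.547 -0.025  0.017]
side lid 0.81 (254, 190, 64, 72) [0.603 0.013 0.101]
side winder 0.56 (344, 198, 20, 13) [ 0.49  -0.078  0.089]
side opener 0.93 (315, 225, 40, 50) [0.507 0.022 0.066]
side plate 0.85 (340, 113, 66, 43) [ 0.495 -0.389  0.005]
side paperweight 0.66 (254, 192, 63, 71) [0.604 0.015 0.1  ]
side key_fob 0.68 (306, 165, 31, 8) [ 0.593 -0.233  0.014]
side cream_jar 0.69 (246, 330, 37, 41) [0.581 0.241 0.058]
side planter 0.59 (261, 402, 77, 77) [0.486 0.372 0.091]
side candle 0.9 (371, 160, 27, 30) [ 0.447 -0.229  0.03 ]
top music_box 0.88 (284, 185, 94, 105) [ 0.544 -0.034  0.059]
top lid 0.79 (289, 186, 46, 47) [0.6   0.007 0.097]
top winder 0.53 (347, 250, 13, 17) [ 0.491 -0.08   0.093]
top opener 0.66 (282, 243, 51, 19) [0.51  0.02  0.064]
top plate 0.95 (445, 223, 66, 69) [ 0.501 -0.376  0.005]
top paperweight 0.86 (200, 264, 30, 25) [0.461 0.226 0.05 ]
top key_fob 0.84 (406, 207, 18, 25) [ 0.591 -0.231  0.014]
top cream_jar 0.79 (203, 210, 27, 27) [0.581 0.225 0.055]
top planter 0.97 (114, 240, 57, 48) [0.486 0.378 0.085]
top candle 0.58 (403, 266, 31, 27) [ 0.449 -0.229  0.032]
```

Run:
```python
import cv2,numpy as np
t=cv2.imread('pics/t0.png');s=cv2.imread('pics/s0.png')
cv2.imwrite('pics/c0.png',np.hstack([cv2.resize(t[165:315,265:390],(400,480),interpolation=2),cv2.resize(s[165:315,240:390],(400,480)[:2],interpolation=2)]))
np.set_printoptions(precision=4,suppress=True)
W=np.load('top.npy');im=np.load('topim.npy').astype(int)
x,y,z=W[...,0],W[...,1],W[...,2]
near=(x>.38)&(x<.72)&(y>-.18)&(y<.14)
# housing/rim top
m=near&(abs(z-.06)<.004)
print('rim rect',cv2.minAreaRect(np.float32(W[m][:,:2])),m.sum())
r,g,b=im[...,0],im[...,1],im[...,2]
sat=im.max(-1)-im.min(-1)
mo=near&(abs(z-.066)<.005)&(sat<35)
n,l,st,c=cv2.connectedComponentsWithStats(mo.astype(np.uint8))
for i in range(1,n):
  if st[i,4]>30: print('opener',st[i],cv2.minAreaRect(np.float32(W[l==i][:,:2])))
mk=near&(z>.074)&(y<-.05)
mk[:,:335]=False
print('key',mk.sum(),cv2.minAreaRect(np.float32(W[mk][:,:2])),np.nanmax(z[mk]))
mp=(x>.38)&(x<.62)&(y<-.28)&(y>-.48)&(z>.003)&(z<.02)
print('plate',mp.sum(),cv2.minEnclosingCircle(np.float32(W[mp][:,:2])))
ml=near&(z>.075)&(y>-.06)
P=W[ml];print('lid',ml.sum(),P.min(0),P.max(0),cv2.fitLine(np.float32(P[:,[0,2]]),2,0,.01,.01).ravel())
```

```text
rim rect ((0.5012252330780029, -0.02955586463212967), (0.2072373926639557, 0.11854811757802963), 81.9447250366211) 2377
opener [281 243  56  23 555] ((0.5026899576187134, 0.01598876714706421), (0.12034134566783905, 0.03776101768016815), 79.17948150634766)
key 75 ((0.48926645517349243, -0.08178623020648956), (0.007914656773209572, 0.04156850278377533), 65.66590118408203) 0.10252125645451403
plate 4588 ((0.5003712773323059, -0.37883803248405457), 0.1514647901058197)
lid 1613 [ 0.5662 -0.0451  0.0751] [0.6482 0.0544 0.1444] [0.7249 0.6888 0.6077 0.1078]
```

View pics/t0.png

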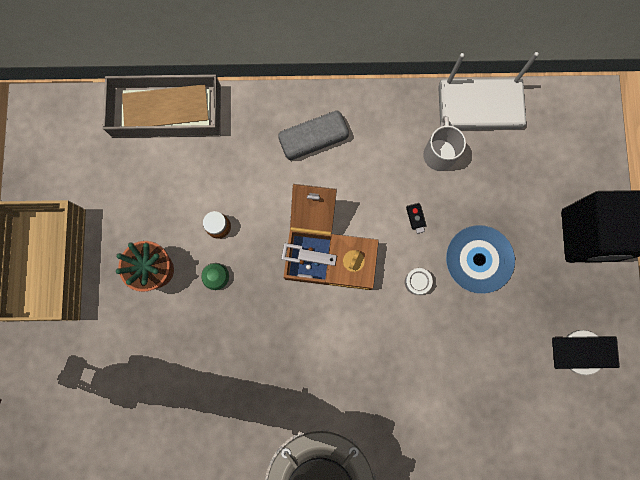

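View pics/c0.png

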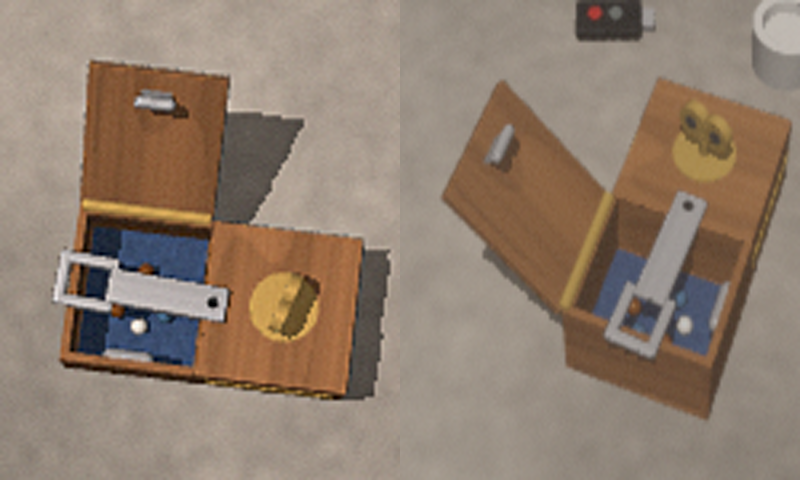

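The pictures show the box at about (330,238) in the top view, with the lid leaning back. The opener lies across the tray with its head to the left at (295,252), the key is at (354,259) and the plate at (479,259). The measured heights and sizes agree with the given ones.

Emit:
{"api": "drive_tool", "payload": {"plan": [[-39,-41,0,0,0,0,0.57],[-39,-41,0,0,0,0,0.57],[-39,-41,0,0,0,0,0.57],[-39,-41,0,0,0,0,0.57],[-39,-41,0,0,0,0,0.57],[-39,-41,0,0,0,0,0.57],[-39,-41,0,0,0,0,0.57],[-39,-41,0,0,0,0,0.57],[-39,-41,0,0,0,0,0.57],[-39,-41,0,0,0,0,0.57],[-39,-41,0,0,0,0,0.57],[-39,-41,0,0,0,0,0.57]], "squeeze": 30}}

```text
t: 2.6
ee_pos: [0.503, 0.012, 0.1926]
ee_rot: [[-0.941, 0.339, 0.001], [0.339, 0.941, 0.0], [-0.001, 0.001, -1.0]]
ft_force: [0.6, 0.0, 0.7]
finger_gap: 0.0499
grip_force: 0.0
```

Emit:
{"api": "drive_tool", "payload": {"plan": [[0,0,0,0,0,10,0.57],[0,0,0,0,0,10,0.57],[0,0,0,0,0,10,0.57],[0,0,0,0,0,10,0.57],[0,0,0,0,0,10,0.57],[0,0,0,0,0,10,0.57],[0,0,0,0,0,10,0.57],[0,0,0,0,0,10,0.57],[0,0,0,0,0,0,0.57],[0,0,0,0,0,0,0.57]]}}

```text
t: 3.85
ee_pos: [0.5023, 0.0136, 0.1922]
ee_rot: [[0.167, 0.986, 0.0], [0.986, -0.167, 0.0], [0.0, 0.0, -1.0]]
ft_force: [-0.1, -0.3, -0.3]
finger_gap: 0.0499
grip_force: 0.0
```

```bash
cat >> h.py <<'E'
def go(target,yaw_y=None):
    """tool-frame shift (mm) to world target, and turn about tool z (deg) to bring tool y to the world angle yaw_y"""
    s=ctrl.sense();R=np.array(s['ee_rot']);d=R.T@(np.array(target)-s['ee_pos'])*1000
    a=np.degrees(np.arctan2(R[1,1],R[0,1]))
    print('t',s['t'],'pos',np.round(s['ee_pos'],4),'shift',d.round(1),'yaw_y',a.round(1),'turn',None if yaw_y is None else round((a-yaw_y+90)%180-90,1),'z',R[:,2].round(3),'F',np.round(s['ft_force'],1),'gap',s['finger_gap'],s['grip_force'])
E
python3 - <<'E'
from h import *
W=np.load('top.npy');x,y,z=W[...,0],W[...,1],W[...,2]
r=np.hypot(x-.5,y+.378)
mp=(r<.095)&(z>.004)&(z<.02)
n,l,st,c=cv2.connectedComponentsWithStats(mp.astype(np.uint8))
i=1+st[1:,4].argmax();P=np.float32(W[l==i][:,:2]);print('plate',st[i],cv2.minEnclosingCircle(P),P.min(0),P.max(0),np.nanmedian(z[r<.03]))
W2=np.load('side.npy')
for V in(W,W2):
    m=(abs(V[...,2]-.06)<.003)&(V[...,0]>.42)&(V[...,0]<.57)&(V[...,1]>-.15)&(V[...,1]<.09)
    n,l,st,c=cv2.connectedComponentsWithStats(m.astype(np.uint8));print('box',cv2.minAreaRect(np.float32(V[l==1+st[1:,4].argmax()][:,:2])))
    mk=(V[...,2]>.078)&(abs(V[...,0]-.492)<.03)&(abs(V[...,1]+.08)<.025)
    K=V[mk];print('key',mk.sum(),K.mean(0),cv2.minAreaRect(np.float32(K[:,:2])))
go([.503,.016,.062],-10.8)
E
```

```text
plate [ 445  224   73   71 3321] ((0.4970192611217499, -0.38347089290618896), 0.08635848015546799) [ 0.4144839  -0.46471727] [ 0.57893425 -0.29845554] 0.006808713387557641
box ((0.4952823519706726, -0.06071516126394272), (0.14394494891166687, 0.11491254717111588), 82.36711120605469)
key 75 [ 0.48847757 -0.08143929  0.09595937] ((0.48926645517349243, -0.08178623020648956), (0.007914656773209572, 0.04156850278377533), 65.66590118408203)
box ((0.5006408095359802, -0.03238806873559952), (0.20197685062885284, 0.11774756014347076), 82.15823364257812)
key 174 [ 0.48939278 -0.07919901  0.08967572] ((0.48978838324546814, -0.08105527609586716), (0.011233745142817497, 0.0421893373131752), 66.48621368408203)
t 3.85 pos [0.5023 0.0136 0.1922] shift [  2.4   0.2 130.2] yaw_y -9.6 turn 1.2 z [ 0.  0. -1.] F [-0.1 -0.3 -0.3] gap 0.049885083768065185 0.0
```

Emit:
{"api": "drive_tool", "payload": {"plan": [[2.4,0,40,0,0,1.2,0.57],[0,0,40,0,0,0,0.57],[0,0,32,0,0,0,0.57],[0,0,20,0,0,0,0.57],[0,0,0,0,0,0,0.57],[0,0,0,0,0,0,0.57],[0,0,0,0,0,0,0],[0,0,0,0,0,0,0],[0,0,0,0,0,0,0],[0,0,0,0,0,0,0],[0,0,0,0,0,0,0]], "squeeze": 35}}

```text
t: 5.22
ee_pos: [0.5027, 0.0159, 0.0602]
ee_rot: [[0.191, 0.982, -0.0], [0.982, -0.191, 0.0], [0.0, -0.0, -1.0]]
ft_force: [0.2, -0.1, 0.8]
finger_gap: 0.0035
grip_force: 0.0
```

Emit:
{"api": "drive_tool", "payload": {"plan": [[0,0,0,0,0,0,0],[0,0,-10,0,0,0,0],[0,0,-20,0,0,0,0],[0,0,-30,0,0,0,0],[0,0,-30,0,0,0,0],[0,0,-30,0,0,0,0],[0,0,0,0,0,0,0],[0,0,0,0,0,0,0]]}}

```text
t: 6.22
ee_pos: [0.5023, 0.016, 0.1799]
ee_rot: [[0.191, 0.982, -0.0], [0.982, -0.191, 0.0], [0.0, -0.0, -1.0]]
ft_force: [-1.0, -0.2, 0.1]
finger_gap: 0.0003
grip_force: 0.0
```

Run:
```python
from h import *
ims=[cloud(c)[0] for c in('side','top')]
go([.498,-.380,.18])
save(np.hstack([cv2.resize(ims[0][120:300,220:420],(400,360)),cv2.resize(ims[1][150:330,240:440],(400,360))]),'g1.png')
```

```text
t 6.325 pos [0.5019 0.0158 0.1793] shift [-389.3   71.8   -0.5] yaw_y -11.0 turn None z [-0.002 -0.    -1.   ] F [ 0.4  0.4 -0.3] gap 0.0003938596798045127 0.0
```

View pics/g1.png

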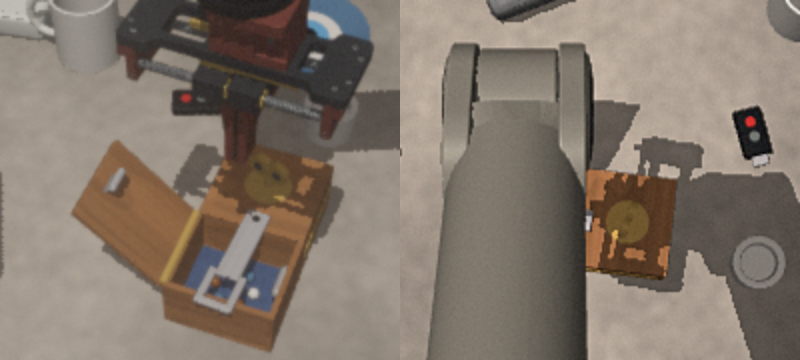

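The fingers are shut at (240,140) in the left half, above the opener, and it still lies across the tray. The grasp missed. I'll check the opener's height in the side cloud before going lower.

Run:
```python
from h import *
im,W=cloud('side')
n=im.astype(int);sat=n.max(-1)-n.min(-1)
x,y,z=W[...,0],W[...,1],W[...,2]
m=(sat<35)&(z>.05)&(z<.08)&(abs(x-.503)<.05)&(abs(y-.016)<.08)
k,l,st,c=cv2.connectedComponentsWithStats(m.astype(np.uint8));i=1+st[1:,4].argmax();P=W[l==i]
print(st[i],cv2.minAreaRect(np.float32(P[:,:2])),np.percentile(P[:,2],[5,50,95]))
for a in np.arange(-.05,.08,.02):
  q=P[abs(P[:,1]-a)<.005]; print(a,len(q),q.mean(0) if len(q) else '')
h=W[(abs(x-.49)<.05)&(y<-.06)&(y>-.11)&(z<.075)&(z>.05)];print('housing z',np.median(h[:,2]))
go([.503,.016,.054],-10.8)
```

```text
[316 224  39  53 693] ((0.5008865594863892, 0.015539921820163727), (0.1246580258011818, 0.041243843734264374), 75.92961120605469) [0.06240621 0.06558166 0.06776144]
-0.05 1 [ 0.50142534 -0.04885198  0.05913037]
-0.030000000000000002 51 [ 0.49327714 -0.03008897  0.06524638]
-0.010000000000000002 58 [ 0.49698439 -0.01017972  0.06568972]
0.009999999999999995 55 [0.50053544 0.01036332 0.06571563]
0.03 62 [0.50641826 0.03044071 0.0656114 ]
0.05 41 [0.50816363 0.05009013 0.06543182]
0.06999999999999999 83 [0.5129587  0.07078901 0.06510009]
housing z 0.06005448073917973
t 6.375 pos [0.5019 0.0158 0.1792] shift [  0.5   1.2 125.2] yaw_y -11.0 turn -0.2 z [-0.002 -0.001 -1.   ] F [-0.2 -0.3 -0.3] gap 0.0004182525252374941 0.0
```

Emit:
{"api": "drive_tool", "payload": {"plan": [[0,0,0,0,0,0,0.57],[0,0,0,0,0,0,0.57],[0,0,0,0,0,0,0.57],[0,0,0,0,0,0,0.57],[0,0,40,0,0,0,0.57],[0,0,40,0,0,0,0.57],[0,0,30,0,0,0,0.57],[0,0,16,0,0,0,0.57],[0,0,0,0,0,0,0.57]]}}

```text
t: 7.5
ee_pos: [0.5023, 0.0158, 0.0536]
ee_rot: [[0.191, 0.982, -0.002], [0.982, -0.191, -0.0], [-0.001, -0.001, -1.0]]
ft_force: [0.6, -0.4, -0.1]
finger_gap: 0.05
grip_force: 0.0
```

Emit:
{"api": "drive_tool", "payload": {"plan": [[0,0,0,0,0,0,0],[0,0,0,0,0,0,0],[0,0,0,0,0,0,0],[0,0,0,0,0,0,0],[0,0,0,0,0,0,0]]}}

```text
t: 8.12
ee_pos: [0.5028, 0.016, 0.0543]
ee_rot: [[0.191, 0.982, 0.0], [0.982, -0.191, 0.0], [0.0, 0.0, -1.0]]
ft_force: [0.7, -0.8, -0.7]
finger_gap: 0.0038
grip_force: 0.0
```

Run:
```python
from h import *
im,W=cloud('side')
go([.503,.016,.05])
save(cv2.resize(im[150:300,240:390],(750,600)[:2] if 0 else (600,600),interpolation=cv2.INTER_CUBIC),'g2.png')
```

```text
t 8.175 pos [0.5027 0.016  0.0542] shift [0.1 0.3 4.2] yaw_y -11.0 turn None z [ 0.  0. -1.] F [-0.4  0.1  0.4] gap 0.000995248095577723 0.0
```

View pics/g2.png

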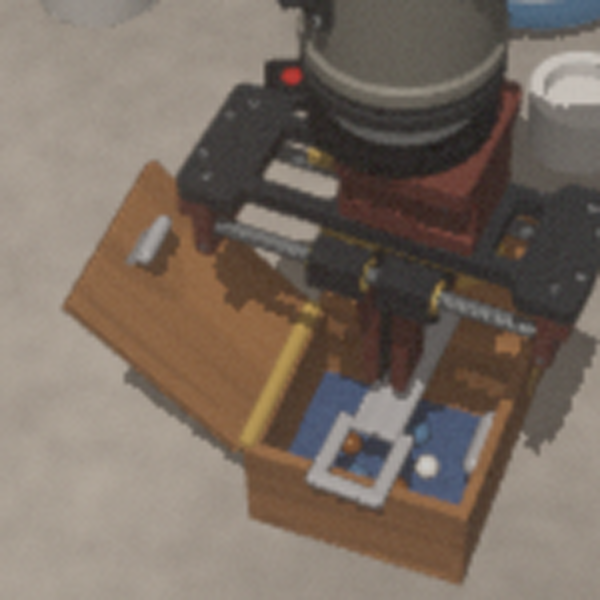

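The shut fingertips are at (390,385), just above the opener's top face. So the fingers end about 12 mm short of the reported TCP, and I'll go lower.

Emit:
{"api": "drive_tool", "payload": {"plan": [[0,0,-6,0,0,0,0.57],[0,0,0,0,0,0,0.57],[0,0,0,0,0,0,0.57],[0,0,0,0,0,0,0.57],[0,0,8,0,0,0,0.57],[0,0,7,0,0,0,0.57],[0,0,0,0,0,0,0],[0,0,0,0,0,0,0],[0,0,0,0,0,0,0],[0,0,0,0,0,0,0],[0,0,0,0,0,0,0],[0,0,0,0,0,0,0]]}}

```text
t: 9.68
ee_pos: [0.5027, 0.016, 0.0452]
ee_rot: [[0.191, 0.982, 0.0], [0.982, -0.191, 0.0], [0.0, 0.0, -1.0]]
ft_force: [-0.0, -0.2, -0.8]
finger_gap: 0.0003
grip_force: 0.0
```

Run:
```python
from h import *
np.set_printoptions(precision=4,suppress=True)
im,W=cloud('side')
go([.503,.016,.045])
n=im.astype(int);x,y,z=W[...,0],W[...,1],W[...,2]
m=(abs(x-.503)<.04)&(abs(y-.016)<.03)&(z>.066)&(z<.11)
for lo in np.arange(.066,.11,.005):
  k=m&(z>=lo)&(z<lo+.005); print(lo,k.sum(),W[k].mean(0) if k.any() else '', n[k].mean(0) if k.any() else '')
save(cv2.resize(im[215:285,300:370],(600,600),interpolation=cv2.INTER_CUBIC),'g3.png')
```

```text
t 9.725 pos [0.5028 0.016  0.0452] shift [0.1 0.2 0.2] yaw_y -11.0 turn None z [ 0.  0. -1.] F [0.2 0.4 0.1] gap 1.636216051735149e-05 0.0
0.066 95 [0.5017 0.0257 0.0669] [143.4105 138.3368 136.0211]
0.07100000000000001 2 [0.5096 0.0234 0.0748] [79.5 65.5 60.5]
0.07600000000000001 15 [0.5029 0.0246 0.0784] [79.7333 62.1333 57.4667]
0.08100000000000002 23 [0.5027 0.0235 0.0832] [74.4348 53.2609 48.    ]
0.08600000000000002 25 [0.5028 0.0231 0.0883] [70.2  50.28 43.92]
0.09100000000000003 21 [0.5029 0.0236 0.0938] [72.7619 50.1429 43.5238]
0.09600000000000003 21 [0.5033 0.0243 0.0986] [72.8571 50.381  44.9524]
0.10100000000000003 18 [0.5031 0.0243 0.1035] [70.0556 49.7778 43.7222]
0.10600000000000004 18 [0.5029 0.0255 0.1081] [66.6111 47.     41.1667]
```

View pics/g3.png

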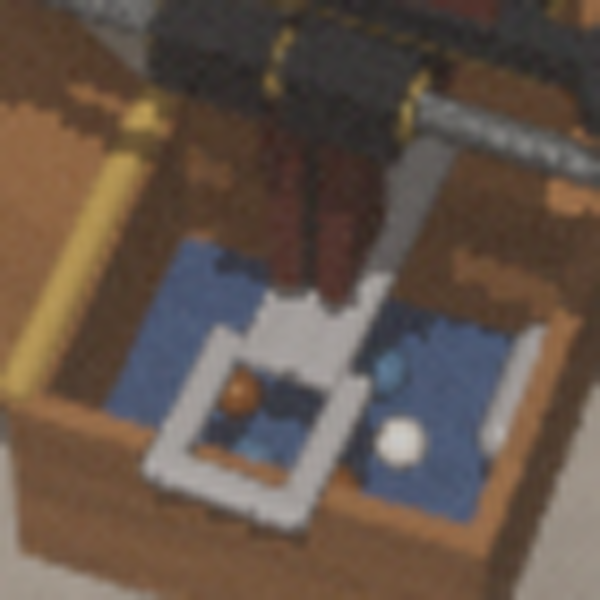

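Emit:
{"api": "drive_tool", "payload": {"plan": [[0,0,-30,0,0,0,0],[0,0,-40,0,0,0,0],[0,0,-40,0,0,0,0],[0,0,-20,0,0,0,0.57],[0,0,0,0,0,0,0.57],[0,0,0,0,0,0,0.57],[0,0,0,0,0,0,0.57],[0,0,0,0,0,0,0.57]]}}

```text
t: 10.72
ee_pos: [0.5022, 0.0158, 0.1744]
ee_rot: [[0.191, 0.982, -0.001], [0.982, -0.191, -0.001], [-0.001, -0.001, -1.0]]
ft_force: [-0.4, 0.2, 0.6]
finger_gap: 0.0471
grip_force: 0.0
```

Run:
```python
from h import *
np.set_printoptions(precision=4,suppress=True)
im,W=cloud('side')
go([.503,.016,.045])
n=im.astype(int);x,y,z=W[...,0],W[...,1],W[...,2]
p=ctrl.sense()['ee_pos']
for sgn in(-1,1):
  m=(abs(x-p[0]-sgn*.035)<.02)&(abs(y-p[1])<.03)&(z>p[2]-.01)&(z<p[2]+.08)
  for lo in np.arange(-.01,.08,.005):
    k=m&(z-p[2]>=lo)&(z-p[2]<lo+.005); print(sgn,round(lo,3),k.sum(),W[k].mean(0) if k.any() else '')
```

```text
t 10.775 pos [0.5024 0.0158 0.1745] shift [  0.4   0.7 129.5] yaw_y -11.0 turn None z [-0.001 -0.001 -1.   ] F [ 0.5  0.4 -0.3] gap 0.04889761704158945 0.0
-1 -0.01 0 
-1 -0.005 0 
-1 0.0 0 
-1 0.005 0 
-1 0.01 0 
-1 0.015 0 
-1 0.02 0 
-1 0.025 1 [0.4769 0.0308 0.2044]
-1 0.03 13 [0.4755 0.028  0.2076]
-1 0.035 17 [0.4738 0.026  0.212 ]
-1 0.04 22 [0.4744 0.0266 0.2172]
-1 0.045 16 [0.4752 0.0267 0.2223]
-1 0.05 20 [0.4748 0.0279 0.2268]
-1 0.055 16 [0.4744 0.0284 0.232 ]
-1 0.06 16 [0.4749 0.0293 0.2372]
-1 0.065 17 [0.474  0.0297 0.2419]
-1 0.07 18 [0.4745 0.0295 0.2469]
-1 0.075 18 [0.474  0.0309 0.2519]
1 -0.01 0 
1 -0.005 0 
1 0.0 0 
1 0.005 0 
1 0.01 0 
1 0.015 0 
1 0.02 0 
1 0.025 1 [0.533  0.0192 0.2028]
1 0.03 16 [0.5286 0.0158 0.207 ]
1 0.035 21 [0.5289 0.0157 0.212 ]
1 0.04 21 [0.5297 0.0171 0.217 ]
1 0.045 21 [0.529  0.016  0.2217]
1 0.05 22 [0.5295 0.0163 0.2268]
1 0.055 22 [0.5295 0.0165 0.232 ]
1 0.06 20 [0.5286 0.0154 0.2369]
1 0.065 27 [0.5297 0.0164 0.242 ]
1 0.07 24 [0.5303 0.0168 0.247 ]
1 0.075 26 [0.5303 0.0167 0.2524]
```

The measurement in free air shows both fingertips 30 mm behind the reported TCP, at reported z + 0.030. I'll use tip = TCP z + 30 mm from here on. Grasping with the tips at z ≈ 0.059:

Emit:
{"api": "drive_tool", "payload": {"plan": [[0,1,45,0,0,0,0.57],[0,0,45,0,0,0,0.57],[0,0,30,0,0,0,0.57],[0,0,15,0,0,0,0.57],[0,0,10,0,0,0,0.57],[0,0,0,0,0,0,0.57],[0,0,0,0,0,0,0],[0,0,0,0,0,0,0],[0,0,0,0,0,0,0],[0,0,0,0,0,0,0],[0,0,0,0,0,0,0]]}}

```text
t: 12.15
ee_pos: [0.5039, 0.0159, 0.0306]
ee_rot: [[0.191, 0.982, 0.0], [0.982, -0.191, 0.001], [0.001, 0.0, -1.0]]
ft_force: [-2.1, 0.6, 6.8]
finger_gap: 0.0233
grip_force: 35.0
```

Emit:
{"api": "drive_tool", "payload": {"plan": [[0,0,-5,0,0,0,0],[0,0,-15,0,0,0,0],[0,0,-30,0,0,0,0],[0,0,-30,0,0,0,0],[0,0,-30,0,0,0,0],[0,0,0,0,0,0,0],[0,0,0,0,0,0,0]]}}

```text
t: 13.02
ee_pos: [0.5032, 0.0158, 0.1399]
ee_rot: [[0.191, 0.982, -0.0], [0.982, -0.191, 0.0], [0.0, -0.0, -1.0]]
ft_force: [-0.7, -0.2, -1.6]
finger_gap: 0.0235
grip_force: 35.0
```

Run:
```python
from h import *
np.set_printoptions(precision=4,suppress=True)
im,W=cloud('side');go([.498,-.380,.14])
n=im.astype(int);sat=n.max(-1)-n.min(-1);x,y,z=W[...,0],W[...,1],W[...,2]
m=(sat<40)&(n.mean(-1)>90)&(z>.1)&(z<.2)&(abs(x-.5)<.06)&(abs(y-.016)<.09)
P=W[m];print(m.sum(),P.min(0),P.max(0),np.median(P,0))
A=np.c_[P[:,:2],np.ones(len(P))];print(np.linalg.lstsq(A,P[:,2],rcond=None)[0])
W=np.load('top.npy');im=np.load('topim.npy').astype(int)
blue=(im[...,2]-im[...,0]>40)&(W[...,1]<-.28)&(W[...,2]<.02)
k,l,st,c=cv2.connectedComponentsWithStats(blue.astype(np.uint8));i=1+st[1:,4].argmax()
Q=W[l==i];print('plate',cv2.minEnclosingCircle(np.float32(Q[:,:2])),Q.min(0),Q.max(0))
```

```text
t 13.075 pos [0.5029 0.0158 0.1395] shift [-389.4   70.7   -0.4] yaw_y -11.0 turn None z [-0.001 -0.    -1.   ] F [ 0.2 -0.6 -1.8] gap 0.023686930834598656 34.97752010822296
526 [ 0.4888 -0.0132  0.1689] [0.5326 0.0778 0.1834] [0.5073 0.0393 0.175 ]
[-0.0009 -0.0095  0.1756]
plate ((0.49533188343048096, -0.37803709506988525), 0.07964146882295609) [ 0.4182 -0.4569 -0.0024] [ 0.5733 -0.2985  0.0199]
```

Emit:
{"api": "drive_tool", "payload": {"plan": [[-20,4,0,0,0,0,0],[-40,7,0,0,0,0,0],[-40,7,0,0,0,0,0],[-40,7,0,0,0,0,0],[-40,7,0,0,0,0,0],[-40,7,0,0,0,0,0],[-40,7,0,0,0,0,0],[-40,7,0,0,0,0,0],[-40,7,0,0,0,0,0],[-30,5,0,0,0,0,0],[-18,3,0,0,0,0,0],[0,0,0,0,0,0,0]]}}

```text
t: 14.58
ee_pos: [0.4955, -0.3789, 0.1393]
ee_rot: [[0.193, 0.981, -0.002], [0.981, -0.193, 0.0], [-0.0, -0.002, -1.0]]
ft_force: [-0.1, 0.8, -1.2]
finger_gap: 0.0233
grip_force: 35.0
```

Emit:
{"api": "drive_tool", "payload": {"plan": [[0,0,20,0,0,0,0],[0,0,25,0,0,0,0],[0,0,25,0,0,0,0],[0,0,25,0,0,0,0],[0,0,20,0,0,0,0],[0,0,15,0,0,0,0],[0,0,10,0,0,0,0],[0,0,5,0,0,0,0],[0,0,5,0,0,0,0],[0,0,3,0,0,0,0],[0,0,2,0,0,0,0],[0,0,0,0,0,0,0]]}}

```text
t: 16.08
ee_pos: [0.4964, -0.3782, -0.0148]
ee_rot: [[0.191, 0.982, 0.0], [0.982, -0.191, -0.0], [-0.0, 0.0, -1.0]]
ft_force: [0.3, 0.1, -1.5]
finger_gap: 0.0232
grip_force: 35.0
```

Emit:
{"api": "drive_tool", "payload": {"plan": [[0,0,2,0,0,0,0],[0,0,2,0,0,0,0],[0,0,1,0,0,0,0],[0,0,1,0,0,0,0],[0,0,1,0,0,0,0],[0,0,0,0,0,0,0]]}}

```text
t: 16.82
ee_pos: [0.4963, -0.3781, -0.0219]
ee_rot: [[0.191, 0.982, -0.0], [0.982, -0.191, 0.0], [0.0, -0.0, -1.0]]
ft_force: [0.2, 0.0, -1.3]
finger_gap: 0.0236
grip_force: 35.0
```

Emit:
{"api": "drive_tool", "payload": {"plan": [[0,0,1,0,0,0,0],[0,0,1,0,0,0,0],[0,0,0,0,0,0,0]]}}

```text
t: 17.2
ee_pos: [0.4963, -0.3781, -0.024]
ee_rot: [[0.191, 0.982, -0.0], [0.982, -0.191, 0.0], [0.0, -0.0, -1.0]]
ft_force: [0.1, 0.3, -0.8]
finger_gap: 0.0234
grip_force: 35.0
```

Emit:
{"api": "drive_tool", "payload": {"plan": [[0,0,1,0,0,0,0],[0,0,0,0,0,0,0]]}}

```text
t: 17.45
ee_pos: [0.4964, -0.3782, -0.0244]
ee_rot: [[0.191, 0.982, 0.0], [0.982, -0.191, 0.0], [0.0, 0.0, -1.0]]
ft_force: [-1.3, 1.2, 4.1]
finger_gap: 0.0235
grip_force: 35.0
```

Emit:
{"api": "drive_tool", "payload": {"plan": [[0,0,0,0,0,0,0.3],[0,0,0,0,0,0,0.35],[0,0,0,0,0,0,0.4],[0,0,0,0,0,0,0.45],[0,0,-3,0,0,0,0.45],[0,0,-10,0,0,0,0.45],[0,0,-30,0,0,0,0.45],[0,0,-50,0,0,0,0.45],[0,0,-50,0,0,0,0.45],[0,0,-25,0,0,0,0.45],[0,0,0,0,0,0,0.45]]}}

```text
t: 18.82
ee_pos: [0.4975, -0.3792, 0.1459]
ee_rot: [[0.191, 0.982, 0.004], [0.982, -0.191, -0.002], [-0.001, 0.005, -1.0]]
ft_force: [0.9, 0.6, -0.0]
finger_gap: 0.0394
grip_force: 0.0
```

Run:
```python
from h import *
np.set_printoptions(precision=4,suppress=True)
im,W=cloud('side')
n=im.astype(int);sat=n.max(-1)-n.min(-1);x,y,z=W[...,0],W[...,1],W[...,2]
m=(z>.003)&(z<.025)&(np.hypot(x-.4955,y+.378)<.075)&(sat<40)&(n.mean(-1)>90)
P=W[m];print(m.sum(),cv2.minAreaRect(np.float32(P[:,:2])),np.median(P,0))
save(cv2.resize(im[90:190,310:430],(600,500)),'p1.png')
go([.4895,-.0812,.14],65.9)
```

```text
991 ((0.48726412653923035, -0.3683620095252991), (0.1480036824941635, 0.12408740818500519), 40.85678482055664) [ 0.4963 -0.3587  0.0074]
t 18.875 pos [ 0.4967 -0.3783  0.1441] shift [290.2 -63.8   3.9] yaw_y -11.0 turn -76.9 z [ 0.002 -0.001 -1.   ] F [-0.3  0.  -1. ] gap 0.03948487304579045 0.0
```

View pics/p1.png

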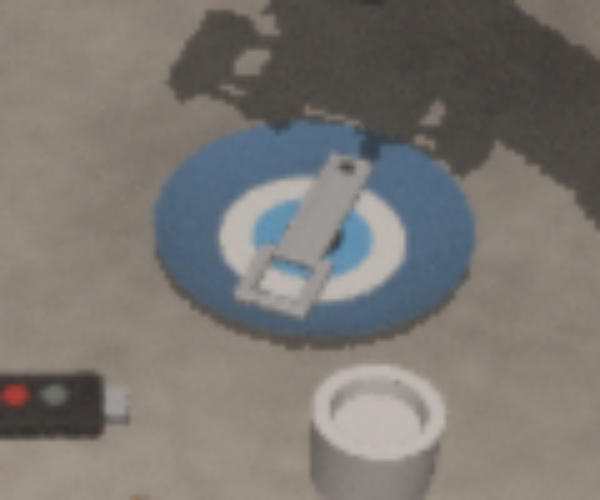

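The opener lies flat and central on the evil-eye, at (305,235) in the crop. Next is the key.

Emit:
{"api": "drive_tool", "payload": {"plan": [[40,-9,0,0,0,0,0.45],[40,-9,0,0,0,0,0.45],[40,-9,0,0,0,0,0.45],[40,-9,0,0,0,0,0.45],[40,-9,0,0,0,0,0.45],[40,-9,0,0,0,0,0.45],[40,-8,0,0,0,0,0.45],[10,-2,0,0,0,0,0.45]]}}

```text
t: 19.88
ee_pos: [0.4879, -0.0783, 0.1419]
ee_rot: [[0.187, 0.982, -0.003], [0.982, -0.187, 0.001], [0.0, -0.003, -1.0]]
ft_force: [-0.2, -0.1, 0.9]
finger_gap: 0.0397
grip_force: 0.0
```

Emit:
{"api": "drive_tool", "payload": {"plan": [[0,0,0,0,0,-10,0.45],[0,0,0,0,0,-10,0.45],[0,0,0,0,0,-10,0.45],[0,0,0,0,0,-10,0.45],[0,0,0,0,0,-10,0.45],[0,0,0,0,0,-10,0.45],[0,0,0,0,0,-10,0.45],[0,0,0,0,0,-7,0.45],[0,0,0,0,0,0,0.45]]}}

```text
t: 21.0
ee_pos: [0.4883, -0.0823, 0.1425]
ee_rot: [[-0.912, 0.409, -0.001], [0.409, 0.912, -0.0], [0.001, -0.001, -1.0]]
ft_force: [0.4, 0.2, -0.1]
finger_gap: 0.0395
grip_force: 0.0
```

Run:
```python
from h import *
go([.4895,-.0805,.047],65.9)
```

```text
t 21.0 pos [ 0.4883 -0.0823  0.1425] shift [-0.5  2.2 95.5] yaw_y 65.8 turn -0.1 z [-0.001 -0.    -1.   ] F [ 0.4  0.2 -0.1] gap 0.039533442461107654 0.0
```

Emit:
{"api": "drive_tool", "payload": {"plan": [[0,2,30,0,0,0,0.45],[0,0,30,0,0,0,0.45],[0,0,25,0,0,0,0.45],[0,0,10,0,0,0,0.45],[0,0,0,0,0,0,0.45],[0,0,0,0,0,0,0],[0,0,0,0,0,0,0],[0,0,0,0,0,0,0],[0,0,0,0,0,0,0],[0,0,0,0,0,0,0]], "squeeze": 45}}

```text
t: 22.25
ee_pos: [0.4894, -0.081, 0.0486]
ee_rot: [[-0.913, 0.408, -0.0], [0.408, 0.913, -0.001], [-0.0, -0.001, -1.0]]
ft_force: [-2.5, -3.9, 5.8]
finger_gap: 0.0079
grip_force: 45.0
```

Emit:
{"api": "drive_tool", "payload": {"plan": [[0,0,0,0,0,7,0],[0,0,0,0,0,7,0],[0,0,0,0,0,7,0],[0,0,0,0,0,7,0],[0,0,0,0,0,7,0],[0,0,0,0,0,7,0],[0,0,0,0,0,7,0],[0,0,0,0,0,7,0],[0,0,0,0,0,7,0],[0,0,0,0,0,0,0]]}}

```text
t: 23.5
ee_pos: [0.4898, -0.0807, 0.0486]
ee_rot: [[-0.05, 0.999, 0.001], [0.999, 0.05, -0.001], [-0.001, 0.0, -1.0]]
ft_force: [-1.7, -3.6, 5.3]
finger_gap: 0.0079
grip_force: 45.0
```

Run:
```python
from h import *
s=ctrl.sense();print(s['torque'],s['qpos'])
go([.4895,-.0805,.047])
```

```text
[-1.0389739   0.5327373  -0.05888797] [-0.47786019  0.45740753  0.64511312  2.13179235 -0.43305219  0.68117423
  0.51070427]
t 23.5 pos [ 0.4898 -0.0807  0.0486] shift [ 0.3 -0.3  1.6] yaw_y 2.9 turn None z [ 0.001 -0.001 -1.   ] F [-1.7 -3.6  5.3] gap 0.00792619321242044 44.99719262123108
```

Emit:
{"api": "drive_tool", "payload": {"plan": [[0,0,0,0,0,7,0],[0,0,0,0,0,7,0],[0,0,0,0,0,7,0],[0,0,0,0,0,7,0],[0,0,0,0,0,7,0],[0,0,0,0,0,7,0],[0,0,0,0,0,7,0],[0,0,0,0,0,7,0],[0,0,0,0,0,4,0],[0,0,0,0,0,2,0],[0,0,0,0,0,0,0]]}}

```text
t: 24.88
ee_pos: [0.4902, -0.081, 0.0486]
ee_rot: [[0.858, 0.514, 0.001], [0.514, -0.858, -0.002], [0.0, 0.003, -1.0]]
ft_force: [-0.3, -6.1, 3.4]
finger_gap: 0.0075
grip_force: 45.0
```

Run:
```python
from h import *
s=ctrl.sense();print(s['torque'])
go([.4895,-.0805,.047])
```

```text
[-1.20846039  0.31019853  0.03322005]
t 24.875 pos [ 0.4902 -0.081   0.0486] shift [-0.3 -0.8  1.6] yaw_y -59.1 turn None z [ 0.001 -0.002 -1.   ] F [-0.3 -6.1  3.4] gap 0.007519162917331827 45.002174377441406
```

Emit:
{"api": "drive_tool", "payload": {"plan": [[0,0,0,0,0,2,0],[0,0,0,0,0,2,0],[0,0,0,0,0,2,0],[0,0,0,0,0,0,0]]}}

```text
t: 25.38
ee_pos: [0.4903, -0.081, 0.0487]
ee_rot: [[0.906, 0.424, 0.001], [0.424, -0.906, -0.003], [-0.0, 0.003, -1.0]]
ft_force: [-1.1, -5.6, 4.0]
finger_gap: 0.0079
grip_force: 46.0
```

Run:
```python
from h import *
s=ctrl.sense();print(s['torque'])
go([.4895,-.0805,.047])
```

```text
[-1.36344176  0.3886728   0.80395567]
t 25.375 pos [ 0.4903 -0.081   0.0487] shift [-0.5 -0.8  1.7] yaw_y -64.9 turn None z [ 0.001 -0.003 -1.   ] F [-1.1 -5.6  4. ] gap 0.007910294871707238 45.95394551753998
```

The torque jumped to 0.8 N m, so the key is at its stop. Releasing and rising.

Emit:
{"api": "drive_tool", "payload": {"plan": [[0,0,0,0,0,0,0.4],[0,0,0,0,0,0,0.45],[0,0,0,0,0,0,0.45],[0,0,-20,0,0,0,0.45],[0,0,-50,0,0,0,0.45],[0,0,-60,0,0,0,0],[0,0,-40,0,0,0,0],[0,0,0,0,0,0,0],[0,0,0,0,0,0,0],[0,0,0,0,0,0,0]]}}

```text
t: 26.62
ee_pos: [0.4888, -0.0791, 0.217]
ee_rot: [[0.906, 0.422, -0.002], [0.422, -0.906, -0.0], [-0.002, -0.001, -1.0]]
ft_force: [0.6, -1.2, -0.7]
finger_gap: 0.0003
grip_force: 0.0
```

Run:
```python
from h import *
np.set_printoptions(precision=4,suppress=True)
im,W=cloud('side');im2,W2=cloud('top')
for V in(W,W2):
    mk=(V[...,2]>.078)&(V[...,2]<.105)&(abs(V[...,0]-.492)<.03)&(abs(V[...,1]+.08)<.025)
    K=V[mk]
    if len(K)>10: print('key',mk.sum(),cv2.minAreaRect(np.float32(K[:,:2])))
    c,s=np.cos(-.14),np.sin(-.14)
    B=(V-[.4968,-.031,0])@np.array([[c,-s,0],[s,c,0],[0,0,1]])
    m=(B[...,0]>.065)&(B[...,0]<.16)&(B[...,1]>.0)&(B[...,1]<.105)&(B[...,2]>.07)&(B[...,2]<.16)
    P=B[m]
    if len(P)>50: print('lid',m.sum(),P.min(0),P.max(0),cv2.fitLine(np.float32(P[:,[0,2]]),cv2.DIST_HUBER,0,.01,.01).ravel())
save(np.hstack([cv2.resize(im[150:310,230:390],(400,400)),cv2.resize(im2[150:310,250:410],(400,400))]),'k1.png')
go([.67,.01,.2],90)
```

```text
key 183 ((0.4899120628833771, -0.0814954861998558), (0.04306896775960922, 0.011530651710927486), 28.56575584411621)
lid 2096 [0.0653 0.0043 0.07  ] [0.1404 0.1004 0.1418] [0.7304 0.683  0.1006 0.1022]
lid 1502 [0.0652 0.0048 0.0701] [0.141  0.0988 0.1437] [0.7252 0.6885 0.1078 0.1104]
t 26.725 pos [ 0.489  -0.0794  0.2172] shift [201.8  -4.6  16.9] yaw_y -65.0 turn 25.0 z [-0.002 -0.    -1.   ] F [-0.2 -0.5 -0.1] gap 0.0003114972998382457 0.0
```

View pics/k1.png

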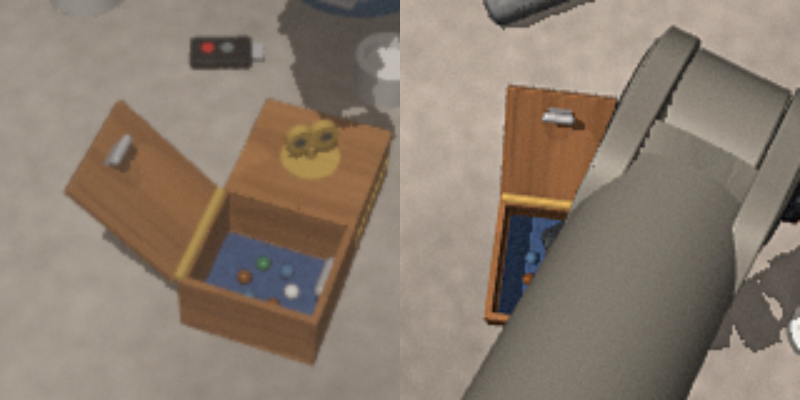

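The key plate now points 28.6° (mod 180°), which puts the winder at about 2.50 rad. In the side half of the picture the tray is clear, and the lid leans back with its edge at about (95,145), at 2.385 rad. I'll align the tool with the box and go behind the lid.

Emit:
{"api": "drive_tool", "payload": {"plan": [[0,0,0,0,0,10,0],[0,0,0,0,0,10,0],[0,0,0,0,0,10,0],[0,0,0,0,0,3,0],[40,-25,0,0,0,0,0],[40,-25,0,0,0,0,0],[40,-25,0,0,0,0,0],[40,-25,0,0,0,0,0],[0,0,0,0,0,0,0],[0,0,0,0,0,0,0]]}}

```text
t: 27.98
ee_pos: [0.6613, -0.0038, 0.2173]
ee_rot: [[0.99, -0.141, -0.002], [-0.141, -0.99, -0.001], [-0.002, 0.001, -1.0]]
ft_force: [-0.1, -0.9, 0.0]
finger_gap: 0.0005
grip_force: 0.0
```

Run:
```python
from h import *
go([.6676,-.0014,.070],82)
```

```text
t 27.975 pos [ 0.6613 -0.0038  0.2173] shift [  6.1  -3.4 147.3] yaw_y -98.1 turn -0.1 z [-0.002 -0.001 -1.   ] F [-0.1 -0.9  0. ] gap 0.00045985122746007475 0.0
```

Emit:
{"api": "drive_tool", "payload": {"plan": [[6,-3,50,0,0,0,0],[0,0,50,0,0,0,0],[0,0,39,0,0,0,0],[0,0,0,0,0,0,0],[-15,0,-2,0,0,0,0],[-12,0,-6,0,0,0,0],[-13,0,-10,0,0,0,0],[0,0,0,0,0,0,0]]}}

```text
t: 28.98
ee_pos: [0.6319, 0.0037, 0.102]
ee_rot: [[0.99, -0.141, 0.009], [-0.141, -0.99, -0.0], [0.009, -0.001, -1.0]]
ft_force: [3.0, -1.4, 3.1]
finger_gap: 0.0005
grip_force: 2.2
```

Emit:
{"api": "drive_tool", "payload": {"plan": [[-13,0,-7,0,0,0,0],[-13,0,-7,0,0,0,0],[-13,0,-4,0,0,0,0],[-13,0,-3,0,0,0,0],[0,0,0,0,0,0,0]]}}

```text
t: 29.6
ee_pos: [0.5755, 0.013, 0.1178]
ee_rot: [[0.99, -0.139, -0.002], [-0.139, -0.99, 0.001], [-0.002, -0.001, -1.0]]
ft_force: [0.4, -0.4, -0.1]
finger_gap: 0.0007
grip_force: 0.0
```

Run:
```python
from h import *
im,W=cloud('side')
c,s=.9903,-.139
p=ctrl.sense()['ee_pos'];d=np.array(p)-[.4968,-.031,-.03];print('tool in box xy, tip z',(c*d[0]+s*d[1]),(-s*d[0]+c*d[1]),d[2])
go([.67,.01,.2])
save(cv2.resize(im[110:290,210:410],(600,540)),'l1.png')
```

```text
tool in box xy, tip z 0.07249399560850037 0.05464344496172493 0.14773046672613835
t 29.65 pos [0.5762 0.013  0.1177] shift [ 93.2 -10.1 -82.4] yaw_y -98.0 turn None z [-0.002  0.001 -1.   ] F [-0.1 -0.3 -1.2] gap 0.0005168063871142408 0.0
```

View pics/l1.png

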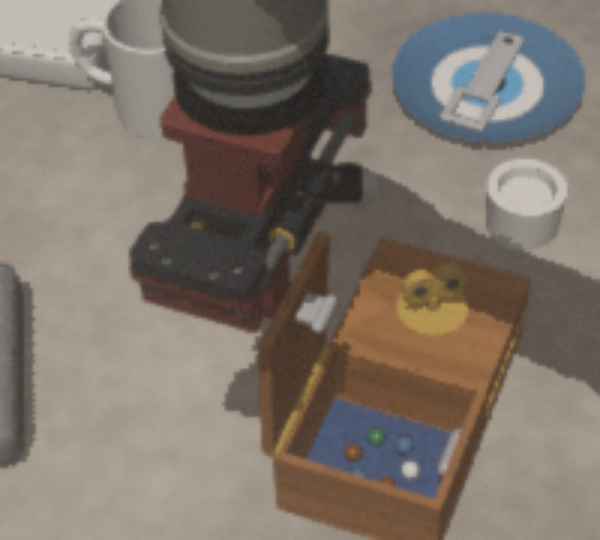

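The lid now stands upright in the picture, with the shut fingers behind it at (290,250). Continuing over.

Emit:
{"api": "drive_tool", "payload": {"plan": [[-11,0,2,0,0,0,0],[-10,0,2,0,0,0,0],[-10,0,5,0,0,0,0],[-9,0,5,0,0,0,0],[-10,0,5,0,0,0,0],[-10,0,5,0,0,0,0],[-9,0,7,0,0,0,0],[-8,0,7,0,0,0,0],[-10,0,12,0,0,0,0],[-8,0,8,0,0,0,0],[0,0,0,0,0,0,0]]}}

```text
t: 31.02
ee_pos: [0.4816, 0.0257, 0.0593]
ee_rot: [[0.99, -0.14, -0.003], [-0.14, -0.99, 0.0], [-0.003, 0.0, -1.0]]
ft_force: [-0.2, 1.3, 0.2]
finger_gap: 0.0005
grip_force: 0.0
```

Emit:
{"api": "drive_tool", "payload": {"plan": [[-8,0,4,0,0,0,0],[-7,0,3,0,0,0,0],[0,0,2,0,0,0,0],[0,0,2,0,0,0,0],[0,0,0,0,0,0,0]]}}

```text
t: 31.65
ee_pos: [0.4679, 0.0277, 0.0496]
ee_rot: [[0.99, -0.14, -0.001], [-0.14, -0.99, 0.001], [-0.001, -0.001, -1.0]]
ft_force: [-1.8, 0.3, 9.7]
finger_gap: 0.0005
grip_force: 4.8
```

Emit:
{"api": "drive_tool", "payload": {"plan": [[0,0,2,0,0,0,0],[0,0,2,0,0,0,0],[0,0,2,0,0,0,0],[0,0,2,0,0,0,0],[0,0,0,0,0,0,0]]}}

```text
t: 32.28
ee_pos: [0.4684, 0.0276, 0.041]
ee_rot: [[0.99, -0.139, 0.0], [-0.139, -0.99, -0.0], [0.0, 0.0, -1.0]]
ft_force: [-0.4, 0.2, 0.2]
finger_gap: 0.0002
grip_force: 0.0
```

Snapped past. I'll press on until it is home.

Emit:
{"api": "drive_tool", "payload": {"plan": [[0,0,2,0,0,0,0],[0,0,1,0,0,0,0],[0,0,1,0,0,0,0],[0,0,0,0,0,0,0]]}}

```text
t: 32.78
ee_pos: [0.4686, 0.0277, 0.0376]
ee_rot: [[0.99, -0.14, 0.0], [-0.14, -0.99, 0.001], [-0.0, -0.001, -1.0]]
ft_force: [-3.1, 1.4, 10.4]
finger_gap: 0.0007
grip_force: 4.8
```

Emit:
{"api": "drive_tool", "payload": {"plan": [[0,0,1,0,0,0,0],[0,0,0,0,0,0,0],[0,0,-10,0,0,0,0],[0,0,-50,0,0,0,0],[0,0,-60,0,0,0,0],[0,0,-60,0,0,0,0],[0,50,0,0,0,0,0],[0,0,0,0,0,0,0],[0,0,0,0,0,0,0]]}}

```text
t: 33.9
ee_pos: [0.4612, -0.0217, 0.216]
ee_rot: [[0.99, -0.14, -0.0], [-0.14, -0.99, 0.001], [-0.0, -0.001, -1.0]]
ft_force: [0.3, -0.1, 0.3]
finger_gap: 0.0001
grip_force: 0.0
```

Run:
```python
from h import *
np.set_printoptions(precision=4,suppress=True)
im,W=cloud('side')
c,s=np.cos(-.14),np.sin(-.14)
B=(W-[.4968,-.031,0])@np.array([[c,-s,0],[s,c,0],[0,0,1]])
m=(abs(B[...,0])<.05)&(B[...,1]>.015)&(B[...,1]<.095)&(B[...,2]>.04)&(B[...,2]<.09)
P=B[m];print(m.sum(),np.linalg.lstsq(np.c_[P[:,:2],np.ones(len(P))],P[:,2],rcond=None)[0],np.median(P[:,2]))
go([0,0,0])
save(cv2.resize(im[90:290,230:430],(600,600)),'f.png')
```

```text
1837 [ 0.0011 -0.0033  0.0682] 0.06806358050373962
t 33.95 pos [ 0.4613 -0.0215  0.2159] shift [-459.6   43.   216.1] yaw_y -98.0 turn None z [-0.001  0.    -1.   ] F [ 0.3 -0.3  0.9] gap 0.000599998445227829 0.0
```

View pics/f.png

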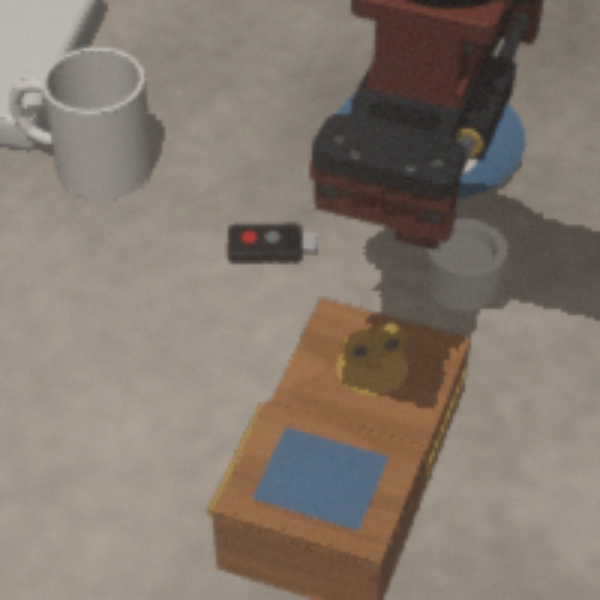

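The lid is shut and flush at (310,480): its outer face is at z = 0.068 with a tilt of about 0.001 rad. The key is at its stop and the arm is clear of everything. Handing in.

```bash
python3 -c "
from bench import ctrl
print(ctrl.hand_in())"
```

```text
the job is handed in; nothing more can be done
None
```

I handed the job in at about 34 s: the opener lies flat in the middle of the plate, the key is wound to its stop (about 2.5 rad), the lid is latched flush, and no bystander was touched; the hand-in gave no verdict.

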